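# Step the green-capped bottle in front of the reader

## Robot

A 6-joint arm with a two-finger parallel gripper is mounted at the origin on a cart in front of the work surface, level with it; the furniture and walls round the work are solid. World frame = base frame: x ahead of the robot, y to its left, z up, the work surface at z = 0. Lengths are in mm, angles in rad, forces in N, time in s.
With the tool pointing down it reaches from about 300 to 775 mm from the base axis. Payload 14.6 kg.
Tool frame: the origin (TCP) lies on the mounting face of the last link; the fingertips stand 199 mm ahead of it and the grasp point (between the pads) lies 180 mm ahead of it; z points along the fingers, y is the line along which they close (so a half turn about z gives the same grasp; the last joint's range is limited). The gripper opens to 94 mm and grips with 3 to 60 N. Pads are 16 mm wide; open, the fingers measure 119 mm over their backs; the gripper's body (75 mm by 177 mm) begins 78 mm behind the grasp point.
Start: joints at [-1.232, 0.3, 1.521, -0, 1.321, -0.067], TCP at [217.107, -505.327, 404.646] pointing down, gripper open.
Joint ranges: [-3.03, 3.03], [-0.79, 2.21], [0.23, 2.52], [-1.04, 4.18], [0, 3.07], [-2.55, 2.55]. Speed limits (rad/s): [2.22, 2.22, 2.57, 3.14, 3.14, 3.14].

## Interface

Orientations are given as [roll, pitch, yaw] about the fixed x, y, z axes, in that order (R = Rz(yaw) Ry(pitch) Rx(roll)).
In Python, from cell import manip gives the robot as it stands. The module is installed in compiled form; this text tells all that it offers.
- The arm moves only by the shell command python3 -m creep 'ROWS' [FORCE]. ROWS is a JSON object of lists of equal length, an entry for each row: "slide": the shift along the world's x, y, z in cm, a list of three; "turn": the turn about the world's z in rad; "claw": the opening, from 0 (shut) to 1 (fully open). A call has 1 to 8 rows; each row shifts and turns the commanded pose from where the row before left it; what a row does not reach is not made up. A row lasts 1/8 s, in which the tool goes at most 62.5 mm and 10.7 degrees, less where a joint would pass 70% of its speed; a pose out of reach is approached as far as the arm can. A call with a gripper value outside its range is refused whole. The fingers move at their own pace and stop on an object; FORCE is the grip in N (left out, the last holds). Time passes only in rows, so rows that do not move let the fingers close. It gives the time, the measured TCP pose, the force, the opening and the grip force at its end, in the units of the state.
- manip.read_state(): the state, without advancing time (a new reading comes with each control period).
- manip.camera(name): name is "scene" or "top"; returns (picture, depth): 384x512x3 uint8, red, green, blue; 384x512 float32, mm along the optical axis (not along the pixel's ray), 0 where there is no reading.
- manip.calibration(name): a dict with "intrinsics" (3x3 intrinsics, pixels), "k1" (the pictures are not rectified: a ray, as slopes to the right and down, at radius r is drawn at 1 + k1 r^2 times it, then the intrinsics apply), "pose" (4x4, takes a point from camera to world coordinates). Camera axes: x right, y up, looking along -z (the intrinsics and any distortion apply to the point x, -y, -z); pixel columns grow to the right and rows downward; lengths in mm; the calibration is good to about 2 mm. A picture is of the moment at which its call begins. calibration takes no time and is no camera call.
- manip.sign_off(): hands the job in; it is judged then, once.
Trained networks look in the newest picture that a camera, given by its name, has taken for a name from the list of things; names that differ only in an ending like _2 or _b are one class to them, and where a whole thing is asked for, a point or a joint stands for the part that bears it (a point fixed in the world has none). Each returns a list of dicts, best first, with "score" (0 to 1); they miss things now and then, are a little off and sometimes report something else, mostly with a low value. They report only what shows in the picture. A call takes as long as a camera call. They do not tell look-alikes from the thing itself.
- manip.cut_out(query, camera): "mask" (384x512 bool, what is visible of it) and "position" ([column, row] in pixels, amid what is visible of it).
The state is a dict: "clock": time; "joints": joint angles; "qd": joint speeds; "effort": joint torques, N m; "eef_pos": TCP position; "eef_rot": TCP orientation; "wrist_force": force on the tool from outside, world axes, zero at the start; "moment": the same for the moment, N m; "finger_gap": finger opening in mm; "finger_force": force on a finger pad.
Only numpy, scipy, OpenCV 4.12 (cv2) and the standard library are available. Lean on these libraries where they do the work, as an engineer would, in place of code of your own. Each camera call takes 0.05 s, during which the arm holds its last target. There are 200 camera calls.

## Task

The green-capped bottle stands one place beside the barcode reader on the bottle turntable. Press the turntable's red plunger in with the fingertips and turn the table by one notch, the way that brings the green-capped bottle in front of the reader, and let the plunger spring back out so that the table is locked there. Do not touch or upset the bottles, do not bring the white-capped white bottle in front of the reader, and leave the other things on the worktop alone.

Things in the scene. Friction and masses are not known exactly. Their poses are not given: they have to be found in the camera images.
- base: Fixed base of the bottle turntable: grey foot 216 mm across, on it a dark steel index ring 256 mm across, 36 mm high, with six open notches in its edge, 60 degrees apart. Origin on the worktop, on the turning axis; z up; x points from the axis to the barcode reader. Stands at another place and yaw each time.
- table (a joint): Angle of the round white table on the base, rad: about 0 at the start, positive counter-clockwise seen from above, stops at +-1.25. It locks every 60 degrees (1.047 rad), play +-0.017: the plunger's key stands in a notch of the ring. Free, it turns with about 1 N at the plunger and stays where it is left.
- table_hub (a point): Top of the steel hub on the table's axis, 66 mm above the worktop. The table is 210 mm across, its top 50 mm high. It has five bottle wells (grey collars 59 mm across, 10 mm high) 60 degrees apart, 70 mm from the axis. In the sixth place an arm sticks out over the ring, carries the plunger and turns with the table; at angle 0 it points away from the reader.
- plunger (a joint): How far the plunger is pressed in, m: 0 = out (locked in a notch), 0.010 = fully in, against its stop. From 0.006 on the table is free to turn. A spring pushes it out with 4 N (out) to 7.5 N (fully in). Let go between two notches, its key slides along under the ring (reading about 0.0055) and springs into the next notch it meets.
- plunger_top (a point): Centre of the top of the red plunger cap, 28 mm across, pressed straight down. 145 mm from the axis, 70 mm above the worktop when out (60 mm fully in); moves with the table. Before and behind it in the direction of turning stand black cheeks of the arm, 46 mm apart inside, 10 mm thick, 34 mm long radially, tops 90 mm high: a fingertip between them presses the cap and pushes the arm along.
- read_point (a point): The reading place: floor centre of the well in front of the reader, 70 mm from the axis along the base's x, 50 mm above the worktop; fixed to the base. The reader, a black box 40x66x50 mm with a dark red window, stands on a post of the base 118 to 165 mm from the axis, its top 125 mm high.
- green_bottle: Loose white pill bottle with green screw cap and dark label, 48 mm across, 76 mm high; origin at the centre of its underside. It stands in the well 60 degrees to one side of the reading place, on either side.
- white_bottle: Loose white pill bottle with white screw cap and dark red label bands, 42 mm across, 66 mm high; origin at the centre of its underside. It stands in the well 60 degrees to the other side of the reading place.
- brown_bottle: Loose brown pill bottle with white cap, 44 mm across, 100 mm high; origin at the centre of its underside. At the start it stands at the reading place; it has already been read and moves on with the table.
- carton_f: Bystander: teal and white medicine carton, 66x105x22 mm, lying to the left.
- mug: Bystander: white mug with grey dots, 82x114x91 mm.
- calculator: Bystander: desk calculator, 142x98x17 mm.
- ink_pad: Bystander: blue ink pad tin, 82x112x13 mm.
- stamp: Bystander: wooden rubber stamp, 27x27x52 mm.
- tape_roll: Bystander: roll of brown parcel tape, 94x92x48 mm.
- pen: Bystander: blue pen, 12x145x9 mm.
- blister: Bystander: blister strip of ten tablets, 42x95x8 mm.
Not all that is in view belongs to the job. What is shaped like the green_bottle but pink or purple is not meant.

How it is judged (in metres and radians):
On the way, in this order (a step that is already met when the one before it is completed fails the run):
1. the plunger is pressed in, freeing the table, while the table still stands at its first notch (value of joint plunger above 0.005 m and value of joint table between -0.1 and 0.1 rad), for 0.05 s.
2. the green-capped bottle is in front of the reader and the plunger has sprung out into the notch there (horizontal distance between green_bottle and read_point below 0.012 m and value of joint plunger below 0.002 m), for 0.2 s.
At the end, for the whole second after the job is handed in: The table is at rest, locked in the notch next to its first one (within 0.04 rad, plunger out to within 2 mm), the green-capped bottle's axis is within 12 mm of the reading place, and all three bottles stand upright (within 0.1 rad) on the floors of their wells (all of step 2 and (value of joint table between 1.0072 and 1.0872 rad or value of joint table between -1.0872 and -1.0072 rad) and velocity of joint table between -0.02 and 0.02 rad/s and angle between each of green_bottle, white_bottle, brown_bottle's own z axis and vertical below 0.1 rad and height (world z) of green_bottle between 0.044 and 0.056 m and height (world z) of white_bottle between 0.044 and 0.056 m and height (world z) of brown_bottle between 0.044 and 0.056 m); the robot touches nothing.
It fails at once if the white-capped white bottle is brought in front of the reader (horizontal distance between white_bottle and read_point below 0.02 m).
It fails at once if a bottle is tipped (angle between any of green_bottle, white_bottle, brown_bottle's own z axis and vertical above 0.3 rad).
It fails at once if a bottle is lifted from its well (height (world z) of any of green_bottle, white_bottle, brown_bottle above 0.062 m).
It fails at once if the robot touches a bottle (contact force between any of the arm, the fingers and green_bottle above 1 N or contact force between any of the arm, the fingers and white_bottle above 1 N or contact force between any of the arm, the fingers and brown_bottle above 1 N).
It fails at once if something else on the worktop is moved by more than 2 cm (distance of any of carton_f, mug, calculator, ink_pad, stamp, tape_roll, pen, blister from where it was at the start of the episode above 0.02 m).
It also fails if it takes over 45 s, if anything falls off the work surface, if the arm or the gripper's body presses on something with over 40 N, if the wrist force passes 120 N, or if a joint passes its speed limit or range.

## Working session

There is one attempt and no reset: what is moved stays moved. The work goes in short steps, Python scripts to look and compute and a shell command to move; the robot and the scene stay as the last step left them, time stands still between calls to the robot, and variables do not carry over. Pictures are saved under pics/ and viewed, at most 10 in all, crops included, and the job is handed in when it is done.

```bash
mkdir -p pics; cat > h.py <<'E'
import numpy as np, cv2
from cell import manip
def cloud(name):
    im,d=manip.camera(name); c=manip.calibration(name)
    K=np.array(c["intrinsics"]); h,w=d.shape
    u,v=np.meshgrid(np.arange(w),np.arange(h))
    p=cv2.undistortPoints(np.stack([u,v],-1).reshape(-1,1,2).astype(float),K,np.array([c["k1"],0,0,0.])).reshape(h,w,2)
    P=np.stack([p[...,0]*d,-p[...,1]*d,-d,np.ones_like(d)],-1)@np.array(c["pose"]).T
    return im,d,P[...,:3]
E
python3 - <<'E'
from h import *
for n in ("top","scene"):
    im,d,P=cloud(n); np.savez(n,im=im,d=d,P=P)
    cv2.imwrite(f"pics/{n}1.png",im[...,::-1])
    print(n,np.round(manip.calibration(n)["pose"],2).tolist())
    for q in ("plunger_top","table_hub","green_bottle","white_bottle","brown_bottle"):
        for r in manip.cut_out(q,n)[:2]:
            m=r["mask"]&(d>0); X=P[m]; z=X[:,2]; t=X[z>np.percentile(z,97)-6] if len(X) else X
            print(q,round(r["score"],2),np.round(r["position"]),m.sum(),np.round(t.mean(0),1) if len(t) else None,np.round(np.median(X,0),1))
print(manip.read_state())
E
```

```text
top [[-0.03, 1.0, -0.05, 543.69], [-1.0, -0.03, 0.01, -56.31], [0.01, 0.05, 1.0, 1571.26], [0.0, 0.0, 0.0, 1.0]]
table_hub 0.86 [248. 210.] 2830 [529.9 -37.4  95.6] [576.  -48.1  51.3]
green_bottle 0.74 [274. 199.] 153 [ 598.2 -134.5  128.2] [ 597.3 -131.7  125.7]
green_bottle 0.7 [180. 208.] 155 [584.5 181.3  78.9] [583.9 175.   74.6]
white_bottle 0.65 [241. 182.] 134 [658.2 -27.7 118.8] [656.2 -28.7 113.9]
brown_bottle 0.68 [263. 186.] 163 [657.2 -98.2 151.1] [652.4 -97.  146. ]
scene [[-0.78, 0.3, -0.55, -247.73], [-0.63, -0.36, 0.69, 1009.83], [0.01, 0.88, 0.47, 784.81], [0.0, 0.0, 0.0, 1.0]]
plunger_top 0.54 [278. 212.] 58 [466.8  10.2  69.7] [467.2  11.7  68. ]
table_hub 0.76 [267. 206.] 1675 [467.3  14.1  85.8] [561.1 -14.9  51.8]
green_bottle 0.85 [265. 254.] 510 [389.2 174.1  75.9] [382.  184.7  47.7]
green_bottle 0.71 [210. 228.] 367 [566.4 203.2  86.4] [572.6 197.4  52.9]
white_bottle 0.79 [236. 187.] 230 [656.9 -20.6 116. ] [646.8 -13.1  93.4]
brown_bottle 0.78 [249. 172.] 351 [655.3 -91.7 148.2] [647.6 -81.7 108.9]
{'clock': 0.6, 'joints': array([-1.23160532e+00,  2.99887965e-01,  1.52102800e+00,  2.46723126e-05,
        1.32066075e+00, -6.66121849e-02]), 'qd': array([-0.00011097,  0.00145146, -0.00117   ,  0.00026385,  0.00135309,
       -0.00127306]), 'effort': array([-5.10638420e-04, -5.31487334e+01, -3.52828681e+01,  7.07821129e-02,
        2.13194336e-02, -7.39520760e-05]), 'eef_pos': array([ 217.10437838, -505.32216387,  404.64032967]), 'eef_rot': array([ 3.14157516e+00, -2.27904617e-05,  4.05797084e-01]), 'wrist_force': array([ 0.33934246,  0.04671755, -0.02715875]), 'moment': array([ 0.010305  , -0.00137019,  0.01277466]), 'finger_force': 0.0, 'finger_gap': 93.9767908861729}
```

```bash
python3 - <<'E'
import cv2
a=cv2.imread("pics/top1.png")[110:300,130:370]; cv2.imwrite("pics/top1c.png",cv2.resize(a,None,fx=3.1,fy=3.1,interpolation=cv2.INTER_CUBIC))
a=cv2.imread("pics/scene1.png"); cv2.imwrite("pics/scene1c.png",cv2.resize(a,(800,600)))
E
```

```text
(no output)
```

View pics/top1c.png

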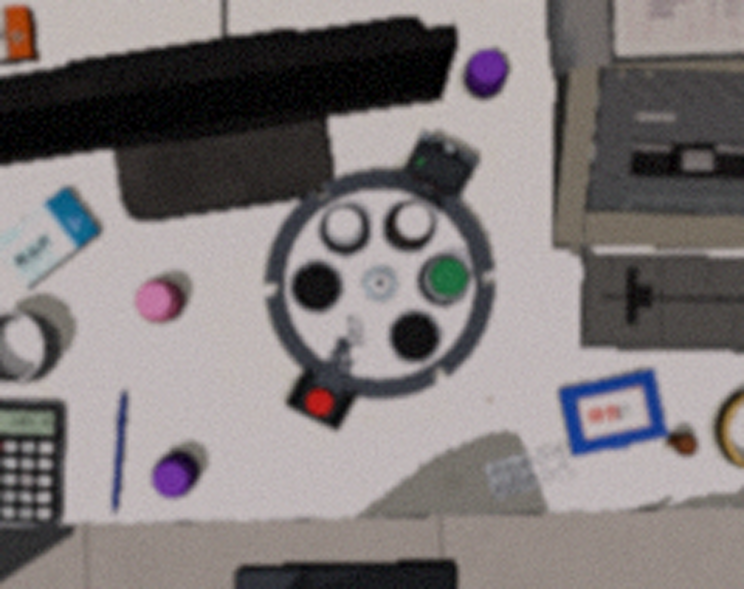

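View pics/scene1c.png

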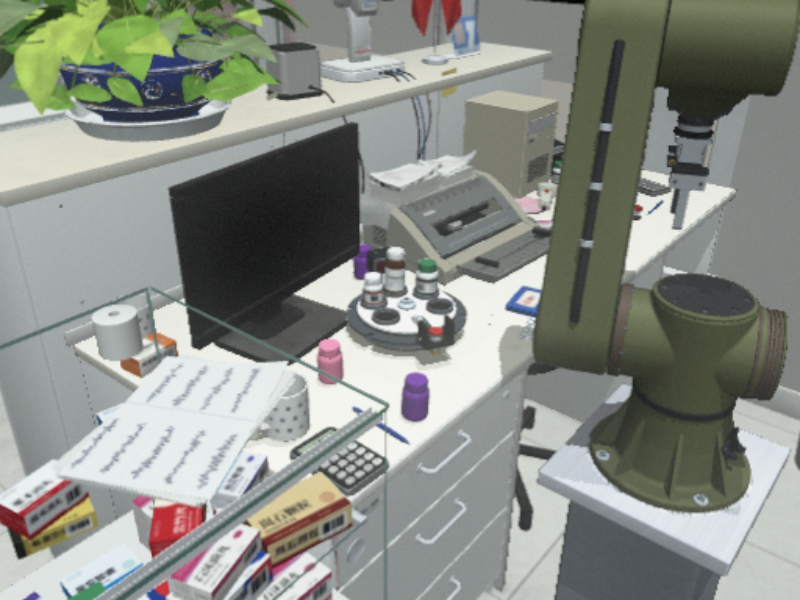

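The top view shows the hub at crop (380,283), the red plunger at (320,402) and the reader at (445,165). Brown is in front of the reader at (410,222), green is clockwise of it at (447,278) and white is on the other side at (345,228). So the table has to turn counter-clockwise (+60°).

```bash
python3 - <<'E'
import numpy as np, cv2
from scipy.optimize import least_squares
pts={}
for n in("top","scene"):
    f=np.load(n+".npz"); im=f["im"].astype(int); P=f["P"]
    r=(im[...,0]>130)&(im[...,1]<70)&(im[...,2]<70)&(abs(P[...,0]-467)<50)&(abs(P[...,1]-11)<50)&(P[...,2]>62)&(P[...,2]<80)
    print(n,r.sum(),np.round(P[r].mean(0),1)); pts[n]=P[r].mean(0)[:2]
    z=P[...,2]; m=(z>33)&(z<41)&(np.hypot(P[...,0]-599,P[...,1]+64)<128)&(np.hypot(P[...,0]-599,P[...,1]+64)>60)
    # table-top points give a disk edge check
    q=P[m][:,:2]; print(" ring pts",len(q),np.round(z[m].mean(),1))
    s=least_squares(lambda p:np.clip(np.hypot(*(q-p).T)-117,-20,20),[599,-64],loss="soft_l1"); print(" ring centre",np.round(s.x,1))
for red in pts.values():
  obs=[(658.2,-27.7),(657.2,-98.2),(598.2,-134.5),red]
  def f(p):
    u=lambda a,r:np.array([p[0]+r*np.cos(p[2]+a),p[1]+r*np.sin(p[2]+a)])
    k=np.pi/3
    return np.concatenate([u(a,r)-o for (a,r),o in zip([(k,70),(0,70),(-k,70),(np.pi,145)],obs)])
  s=least_squares(f,[599,-64,-.5]); x=s.x; print(np.round(x,3),np.round(s.fun,1))
  for t in np.radians([0,10,20,30,40,50,60]): print(np.round([x[0]-145*np.cos(x[2]+t),x[1]-145*np.sin(x[2]+t)],1))
E
```

```text
top 47 [471.5   5.1  70.5]
 ring pts 886 37.0
 ring centre [597.6 -63.5]
scene 0 [nan nan nan]
 ring pts 443 36.3
 ring centre [601.5 -66.9]
[ 5.97363e+02 -6.44280e+01 -5.07000e-01] [-0.8 -0.7  1.4 -0.2  0.3  0.1 -0.9  0.8]
[470.6   6. ]
[460.3 -17.1]
[454.2 -41.6]
[452.4 -66.9]
[455. -92.]
[ 462.  -116.3]
[ 473. -139.]<stdin>:7: RuntimeWarning: Mean of empty slice.
  ret = um.true_divide(
Traceback (most recent call last):
ValueError: Residuals are not finite in the initial point.
```

```bash
python3 -m creep '{"slide":[[4,6,0],[4,6,0],[4,6,0],[3,6,0],[3,6,0],[3,6,0],[2,6,0],[2,5,0]],"turn":[-0.1,-0.12,-0.12,-0.12,-0.12,-0.12,-0.12,-0.1],"claw":[0,0,0,0,0,0,0,0]}' 10
```

```text
clock: 1.6
eef_pos: [445.0, -70.1, 404.9]
eef_rot: [-3.141, -0.001, -0.517]
wrist_force: [0.3, -0.5, 0.2]
finger_gap: 17.5
finger_force: 0.0
```

```bash
python3 -m creep '{"slide":[[1.3,3.8,0],[1.26,3.8,0],[0,0,-5],[0,0,-5],[0,0,0],[0,0,0]],"turn":[0,0,0,0,0,0],"claw":[0,0,0,0,0,0]}' && python3 - <<'E'
from h import *
for n in ("top","scene"):
    im,d,P=cloud(n)
    c=manip.calibration(n); M=np.linalg.inv(np.array(c["pose"])); p=M@np.array([470,6,80,1.]); K=np.array(c["intrinsics"])
    u=int(K[0,2]+K[0,0]*p[0]/-p[2]); v=int(K[1,2]-K[1,1]*p[1]/-p[2]); print(u,v)
    a=im[max(v-45,0):v+45,max(u-60,0):u+60,::-1]
    cv2.imwrite(f"pics/{n}2.png",cv2.resize(a,None,fx=6,fy=6,interpolation=cv2.INTER_CUBIC))
E
```

```text
clock: 2.35
eef_pos: [470.8, 3.6, 306.5]
eef_rot: [-3.141, -0.002, -0.514]
wrist_force: [0.2, -0.7, 0.1]
finger_gap: 0.3
finger_force: 0.0
232 239
278 207
```

View pics/scene2.png

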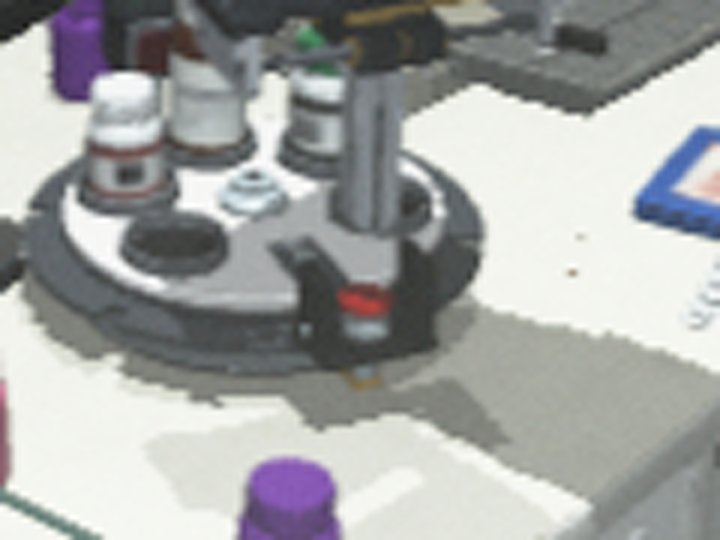

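The closed fingers hang over the red cap (crop 365,300), with their tips at (370,225) and in line with the gap between the cheeks. I'll go down between them.

```bash
python3 -m creep '{"slide":[[0,0.2,-1],[0,0,-1],[0,0,-1],[0,0,-0.4],[0,0,0]],"turn":[0,0,0,0,0],"claw":[0,0,0,0,0]}'; python3 -m creep '{"slide":[[0,0,-0.3],[0,0,-0.3],[0,0,0]],"turn":[0,0,0],"claw":[0,0,0]}'
```

```text
clock: 3.08
eef_pos: [470.3, 5.7, 270.4]
eef_rot: [3.141, 0.001, -0.514]
wrist_force: [-0.1, -0.6, -0.7]
finger_gap: 0.4
finger_force: 0.0
clock: 3.45
eef_pos: [470.4, 5.7, 264.8]
eef_rot: [-3.141, -0.001, -0.514]
wrist_force: [0.0, 0.8, 5.0]
finger_gap: 0.6
finger_force: 2.6
```

```bash
python3 -m creep '{"slide":[[0,0,-0.2],[0,0,-0.2],[0,0,0],[0,0,0]],"turn":[0,0,0,0],"claw":[0,0,0,0]}'
```

```text
clock: 3.95
eef_pos: [470.4, 5.7, 261.0]
eef_rot: [-3.141, -0.001, -0.514]
wrist_force: [-0.9, -0.2, 6.6]
finger_gap: 0.6
finger_force: 3.2
```

```bash
python3 -m creep '{"slide":[[0,0,-0.08],[-0.28,-0.56,0],[-0.29,-0.57,0],[-0.46,-1.18,0],[-0.36,-1.21,0],[-0.25,-1.24,0],[0,0,0]],"turn":[0,0.044,0.044,0.087,0.087,0.087,0],"claw":[0,0,0,0,0,0,0]}'
```

```text
clock: 4.82
eef_pos: [454.2, -42.6, 260.5]
eef_rot: [3.141, -0.002, -0.165]
wrist_force: [0.9, -0.6, 6.7]
finger_gap: 0.6
finger_force: 3.3
```

```bash
python3 -m creep '{"slide":[[-0.14,-1.26,0],[-0.04,-1.27,0],[0.08,-1.26,0],[0.18,-1.25,0],[0,0,0.5],[0,0,0.5],[0,0,0.3],[0,0,0]],"turn":[0.087,0.087,0.087,0.087,0,0,0,0],"claw":[0,0,0,0,0,0,0,0]}'; python3 - <<'E'
from h import *
n="scene"
im,d,P=cloud(n)
cv2.imwrite("pics/scene3.png",cv2.resize(im[140:260,200:360,::-1],None,fx=5,fy=5,interpolation=cv2.INTER_CUBIC))
E
```

```text
clock: 5.82
eef_pos: [454.7, -92.2, 272.9]
eef_rot: [-3.142, 0.0, 0.183]
wrist_force: [0.2, 0.3, -0.1]
finger_gap: 0.4
finger_force: 0.0
```

View pics/scene3.png

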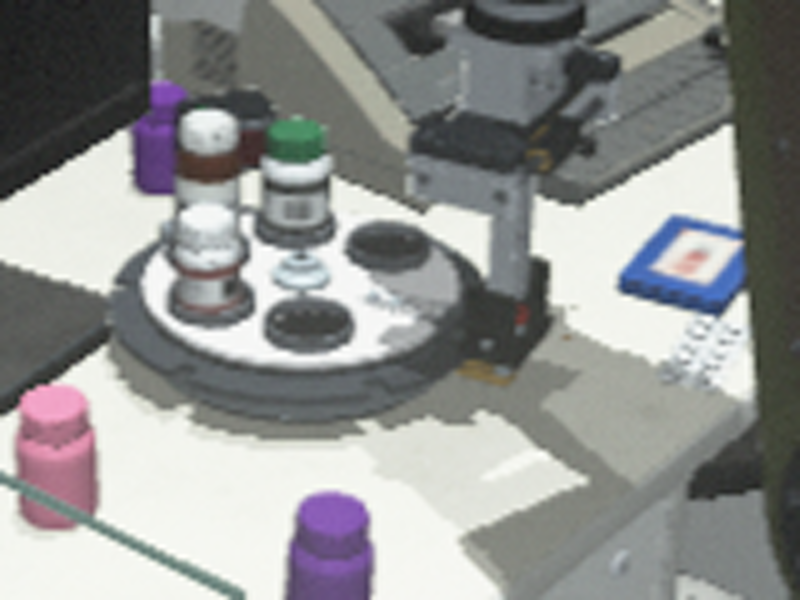

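The table has followed to about 40°, with all bottles upright and green nearing the reader (crop 295,140). With the cap released, I'll push the cheek on until the key drops in.

```bash
python3 -m creep '{"slide":[[0.29,-1.23,0],[0.41,-1.2,0],[0.25,-0.58,0],[0.26,-0.57,0],[0.14,-0.28,0],[0.15,-0.28,0],[0.15,-0.28,0],[0,0,0]],"turn":[0.087,0.087,0.044,0.044,0.022,0.022,0.022,0],"claw":[0,0,0,0,0,0,0,0]}'
```

```text
clock: 6.88
eef_pos: [471.3, -136.6, 272.8]
eef_rot: [3.142, 0.0, 0.511]
wrist_force: [0.1, 1.0, -0.9]
finger_gap: 0.3
finger_force: 0.3
```

```bash
python3 -m creep '{"slide":[[0.13,-0.22,0],[0.13,-0.22,0],[0,0,0]],"turn":[0.017,0.017,0],"claw":[0,0,0]}';python3 -m creep '{"slide":[[0.13,-0.22,0],[0,0,0]],"turn":[0.017,0],"claw":[0,0]}';python3 -m creep '{"slide":[[0.13,-0.22,0],[0,0,0]],"turn":[0.017,0],"claw":[0,0]}'
```

```text
clock: 7.25
eef_pos: [473.9, -141.1, 272.9]
eef_rot: [3.141, -0.0, 0.545]
wrist_force: [-0.0, 0.0, -0.1]
finger_gap: 0.4
finger_force: 0.4
clock: 7.5
eef_pos: [475.2, -143.3, 272.9]
eef_rot: [3.141, -0.0, 0.562]
wrist_force: [-0.9, 0.7, -0.2]
finger_gap: 0.6
finger_force: 0.3
clock: 7.75
eef_pos: [476.6, -145.6, 273.0]
eef_rot: [3.141, -0.0, 0.579]
wrist_force: [-0.4, 0.4, 0.9]
finger_gap: 0.6
finger_force: 0.0
```

Forces are still low, so it isn't locked yet. I'll keep pushing in small steps.

```bash
python3 -m creep '{"slide":[[0.13,-0.22,0],[0,0,0]],"turn":[0.017,0],"claw":[0,0]}'; python3 - <<'E'
from h import *
n="scene"
im,d,P=cloud(n)
cv2.imwrite("pics/scene4.png",cv2.resize(im[140:260,200:360,::-1],None,fx=5,fy=5,interpolation=cv2.INTER_CUBIC))
c=np.array([597.4,-64.4])
for r in manip.cut_out("green_bottle",n)[:3]:
    X=P[r["mask"]&(d>0)]; z=X[:,2]; t=X[z>np.percentile(z,97)-6].mean(0); print(round(r["score"],2),np.round(t,1), np.degrees(np.arctan2(*(t[:2]-c)[::-1])))
E
```

```text
clock: 8.0
eef_pos: [477.8, -147.7, 272.9]
eef_rot: [3.141, -0.0, 0.596]
wrist_force: [-0.1, 0.5, -0.2]
finger_gap: 0.7
finger_force: 0.0
0.94 [581.1 188.5  75.7] 93.67819622140367
0.94 [387.6 173.6  75.9] 131.40311390066208
0.79 [658.3 -91.6 125.3] -24.046595399373338
```

View pics/scene4.png

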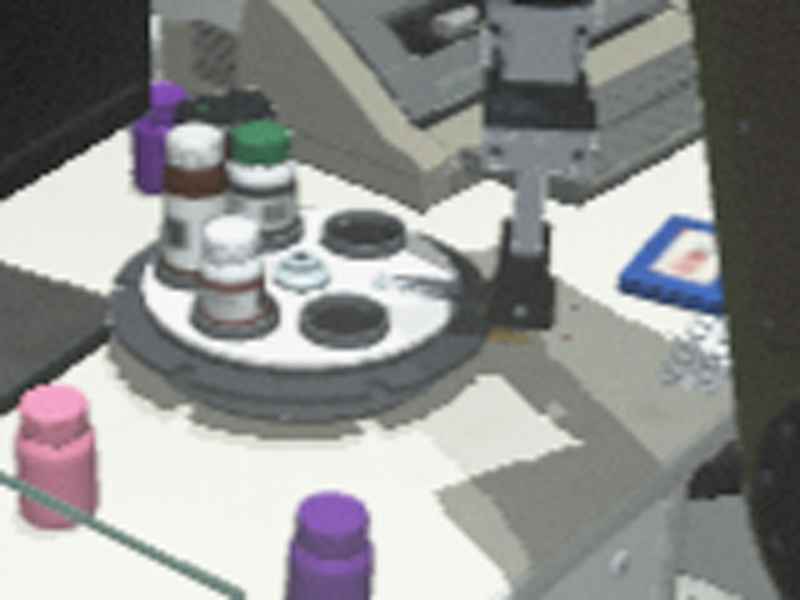

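Green now stands about at the reading place, at crop (262,140). It may be just short, so I'll creep on until the force rises.

```bash
for i in 1; do python3 -m creep '{"slide":[[0.13,-0.22,0],[0,0,0]],"turn":[0.017,0],"claw":[0,0]}'; python3 -m creep '{"slide":[[0.14,-0.21,0],[0,0,0]],"turn":[0.017,0],"claw":[0,0]}'; done | grep -E "eef_pos|wrist"
```

```text
eef_pos: [479.1, -149.8, 272.8]
wrist_force: [-0.5, 0.9, 0.5]
eef_pos: [480.1, -151.2, 272.7]
wrist_force: [-6.6, 9.6, 7.1]
```

The force jumped to about 12 N against the push, so it's locked. I'll back off to mid-gap and lift out.

```bash
python3 -m creep '{"slide":[[-0.3,0.5,0],[-0.3,0.5,0],[0,0,1],[0,0,2],[0,0,3],[0,0,4],[0,0,4],[0,0,0]],"turn":[0,0,0,0,0,0,0,0],"claw":[0,0,0,0,0,0,0,0]}'; python3 -m creep '{"slide":[[-2,-5,0],[-2,-5,0],[-2,-5,0],[0,-5,0],[0,0,0],[0,0,0]],"turn":[0,0,0,0,0,0],"claw":[0,0,0,0,0,0]}'; python3 - <<'E'
from h import *
for n in ("scene","top"):
    im,d,P=cloud(n)
    a=im[140:260,200:360,::-1] if n=="scene" else im[140:260,190:350,::-1]
    cv2.imwrite(f"pics/{n}5.png",cv2.resize(a,None,fx=5,fy=5,interpolation=cv2.INTER_CUBIC))
    r=(im[...,0]>130)&(im[...,1]<70)&(im[...,2]<70)&(abs(P[...,0]-473)<50)&(abs(P[...,1]+139)<50)&(P[...,2]>50)
    print(n,"red",r.sum(),P[r].mean(0))
    c=np.array([597.4,-64.4])
    for q in ("green_bottle","brown_bottle","white_bottle"):
      for o in manip.cut_out(q,n)[:3]:
        X=P[o["mask"]&(d>0)]; z=X[:,2]; t=X[z>np.percentile(z,97)-6].mean(0); print(q,round(o["score"],2),np.round(t,1), np.degrees(np.arctan2(*(t[:2]-c)[::-1])+.507))
E
```

```text
clock: 9.6
eef_pos: [474.4, -141.9, 416.3]
eef_rot: [3.136, -0.003, 0.63]
wrist_force: [-0.3, 0.3, -0.3]
finger_gap: 0.4
finger_force: 0.0
clock: 10.35
eef_pos: [414.4, -341.4, 412.2]
eef_rot: [-3.14, 0.0, 0.63]
wrist_force: [-0.3, 0.7, 0.0]
finger_gap: 0.2
finger_force: 0.0
scene red 0 [nan nan nan]
green_bottle 0.83 [388.4 174.   75.4] 160.2818683124831
green_bottle 0.68 [656.7 -86.5 125.8] 8.579642140734824
green_bottle 0.65 [581.  188.3  75.3] 122.75214239310185
brown_bottle 0.63 [657.6 -20.8 148.5] 64.9699672890688
white_bottle 0.53 [593.3  13.5 115.7] 122.04339058082894
top red 46 [ 475.75695099 -141.5058089    69.83226076]
green_bottle 0.65 [ 831.4 -188.8   79.1] 1.0560795551917246
green_bottle 0.64 [584.6 181.9  77.6] 122.02576948873251
green_bottle 0.62 [659.5 -96.3 129.2] 1.8330849013025328
brown_bottle 0.73 [658.9 -28.6 151.3] 59.22083612331769
white_bottle 0.5 [596.5   7.9 118.7] 119.74937666265572<stdin>:7: RuntimeWarning: Mean of empty slice.
  ret = um.true_divide(
```

View pics/top5.png

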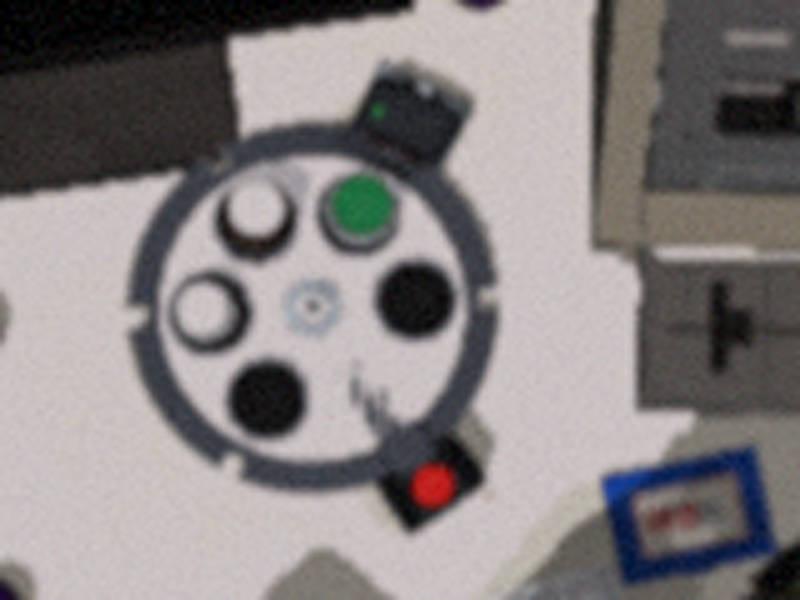

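The top view shows the green cap at (362,205) in front of the reader and the red cap at (433,485). The cap's height of 69.8 mm means it is fully out. The table has turned about 60.5° and all bottles are upright in their wells.

```bash
python3 -c "
from cell import manip; print(manip.sign_off())"
```

```text
the job is handed in; nothing more can be done
None
```

I turned the table one notch counter-clockwise and it locked with the plunger sprung back out. The green-capped bottle is in front of the reader, all three bottles are upright and untouched, and the job is handed in (no verdict was returned).

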